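# Open the top half of the bath cupboard's split door with its key

### The job

Vent the bath cupboard: fit the cross-bar key from its roof fully down on the flat-sided spindle of the upper half door, turn it about a quarter turn anticlockwise to free the latch, swing the upper half wide open (over 70 degrees) and let go, leaving the key fully down on the spindle. One of three containers (bottle, canister, jar) stands in the door's way: set it aside upright on the bench before the door swings, so that the door pushes against nothing. Keep the lower half shut and bolted, and leave the other two containers, the small pot and the charger where they are.

Things in the scene. Friction and masses are not known exactly. Their poses are not given: they have to be found in the camera images.
- cupboard: Fixed plywood bath cupboard, 280 mm deep (x), 300 wide (y), roof top 185 mm above the bench, a split door in its front. Origin: centre of its underside. Its front faces its own -x (roughly to the robot's right); the shut door's outer face is at x = -151 mm. Two dark wooden jambs beside the door, 38 mm wide, rise to 195 mm.
- hinge_pin (a point): Point on the vertical hinge axis of the door at the height of the upper half's top edge (195 mm above the bench), at x -140, y +110 mm in the cupboard's frame; axes parallel to the cupboard's; it does not move.
- upper_door (a joint): Swing of the upper half door (panel 22 mm thick, 100 to 195 mm above the bench, its free edge 219 mm from the hinge axis) in rad: 0 shut, grows as the free edge swings out of the cupboard's front (clockwise seen from above), stop at 1.7. Held shut until the latch tongue clears the catch. It passes over things below 100 mm and hits taller ones. Friction about 0.2 N m; stays where left.
- spindle_seat (a point): Centre of the top of the round boss (40 mm across) on which the fitted key rests; 216 mm above the bench, 185 mm from the hinge axis. The steel spindle rises 28 mm from it, section 12 mm along this frame's x, 20 mm along its y (z up). The hooked latch tongue, 14 mm wide, reaches 56 mm along this frame's +x, just below the seat. The frame turns with the spindle and swings with the door.
- spindle (a joint): Turn of the spindle in the upper door in rad: 0 to 0.35 at the start (latched: tongue reaching in over the roof, its tip hooked behind a low curved steel catch there); grows anticlockwise seen from above, stop at 1.5. The tongue is clear of the catch from about 1.25 on. Friction about 0.12 N m.
- key: Loose dark steel key, about 0.35 kg, upright on the cupboard's roof. Origin: centre of its underside, z up. Head 42 (x) by 46 (y) by 34 mm; socket open below 15 (x) by 23 (y), 30 deep, chamfered: it fits with its y along the spindle's y, either way round, with 0.15 rad of play. Stem 18 mm across. Cross bar to grip: 16 mm wide (x), 110 long (y), 68 to 88 mm above the origin.
- lower_door (a joint): Swing of the lower half door (218 mm wide, 6 to 96 mm above the bench) in rad, 0 shut; must stay shut.
- lower_bolt (a joint): Travel of the lower half's sliding steel bolt in m: 0 fully home, grows as it is drawn; must stay home. It lies 50 mm above the bench on the lower door's outer face near the free edge; its knob stands 30 mm out from that face.
- bottle: Loose white closed plastic bottle: 62 mm across, 170 tall, its cap 38 mm across from 134 mm up. About 0.4 kg. Origin: centre of its underside, z up. One of bottle, canister and jar stands in the upper door's swing, 70 to 130 mm out from the door's face and under 230 mm from the hinge axis; the other two stand over 280 mm from that axis; which is which varies.
- canister: Loose bare-metal canister with grey cap, round: 54 mm across, 185 mm tall, straight up to 175 mm. About 0.33 kg. Origin: centre of its underside, z up.
- jar: Loose amber jar with flat black lid, round and straight: 62 mm across, 145 mm tall. About 0.42 kg. Origin: centre of its underside, z up.
- pot: Small white lidded pot, 58 mm across, 62 mm tall, standing on the cupboard's roof behind the key. Origin: centre of its underside. Leave it.
- charger: Black battery charger on the bench, 110 (x) by 150 (y) by 132 mm tall with its handle. Origin: centre of its underside. Leave it.

How it is judged:
On the way:
1. the key is fully down on the spindle while the upper half is still shut (z of key in the frame of spindle_seat between -0.004 and 0.006 m and horizontal distance between key and spindle_seat below 0.006 m and angle between the y axis of key and the y axis of spindle_seat, either way round below 0.3 rad and angle between key's own z axis and vertical below 0.1 rad and value of joint upper_door below 0.06 rad), for 0.2 s.
At the end, for the whole second after the job is handed in: Upper half open over 1.2 rad and still; key fully down on the spindle (within 6 mm), upright, still; lower half shut (under 0.05 rad), bolt home (8 mm); bottle, canister and jar upright on the bench, at rest; pot and charger within 30 mm of their start (value of joint upper_door above 1.2 rad and velocity of joint upper_door between -0.05 and 0.05 rad/s and z of key in the frame of spindle_seat between -0.004 and 0.006 m and horizontal distance between key and spindle_seat below 0.006 m and angle between the y axis of key and the y axis of spindle_seat, either way round below 0.3 rad and angle between each of key, bottle, canister, jar, pot, charger's own z axis and vertical below 0.1 rad and linear speed of each of key, bottle, canister, jar below 0.02 m/s and value of joint lower_door below 0.05 rad and value of joint lower_bolt below 0.008 m and height (world z) of bottle between -0.01 and 0.01 m and height (world z) of canister between -0.01 and 0.01 m and height (world z) of jar between -0.01 and 0.01 m and distance of each of pot, charger from where it was at the start of the episode below 0.03 m); the robot touches nothing.
It fails at once if the lower half of the door is opened or its bolt drawn (value of joint lower_door above 0.08 rad or value of joint lower_bolt above 0.01 m).
It fails at once if the upper half is forced past its latch instead of unlatched (value of joint upper_door between 0.1 and 0.4 rad and value of joint spindle below 0.9 rad).
It fails at once if a container is tipped over (angle between any of bottle, canister, jar's own z axis and vertical above 0.35 rad).
It fails at once if the upper half of the door is driven against a container (contact force between upper_door and bottle above 4 N or contact force between upper_door and canister above 4 N or contact force between upper_door and jar above 4 N).
It fails at once if a container that is not in the door's way is moved too (more than one of the three shifted by over 40 mm) (distance of each of bottle, canister from where it was at the start of the episode above 0.04 m or distance of each of bottle, jar from where it was at the start of the episode above 0.04 m or distance of each of canister, jar from where it was at the start of the episode above 0.04 m).
It also fails if it takes over 64 s, if anything falls off the work surface, if the arm or the gripper's body presses on something with over 40 N, if the wrist force passes 120 N, or if a joint passes its speed limit or range.

### The arm

A 7-joint arm with a two-finger parallel gripper is mounted at the origin on the work surface. World frame = base frame: x ahead of the robot, y to its left, z up, the work surface at z = 0. Lengths are in m, angles in rad, forces in N, time in s.
With the tool pointing down it reaches from about 0.425 to 1.025 m from the base axis. Payload 9.4 kg.
Tool frame: the origin (TCP) lies on the mounting face of the last link; the fingertips stand 186 mm ahead of it and the grasp point (between the pads) lies 167 mm ahead of it; z points along the fingers, y is the direction in which the jaws open and shut (so a half turn about z gives the same grasp; the last joint's range is limited). The gripper opens to 93 mm and grips with 3 to 60 N. Pads are 15 mm wide; open, the fingers measure 128 mm over their backs; the gripper's body (75 mm by 188 mm) begins 65 mm behind the grasp point.
Start: joints at [1.222, 0.599, -0.003, 1.599, 0.002, 0.943, -0.08], TCP at [0.195, -0.698, 0.405] pointing down, gripper open.
Joint ranges: [-2.57, 2.57], [-0.35, 1.97], [-1.29, 1.29], [0.11, 2.56], [-1.05, 4.19], [0.11, 1.86], [-2.63, 2.63]. Speed limits (rad/s): [2.22, 2.22, 3.01, 3.01, 3.14, 3.14, 3.14].

### API

Orientations are given as a unit quaternion [w, x, y, z].
In Python, from rig import bot gives the robot as it stands.
- The arm moves only by the tool apply_moves, never from a script. Its arguments are lists of equal length, an entry for each row: "delta_rot": the turn, a rotation vector about the tool's x, y, z in rad, a list of three; "dp": the shift along the tool's x, y, z in mm, a list of three; "jaw": the finger opening in mm, from 0 to 93. In form: {"delta_rot": [[rx, ry, rz], ...], "dp": [[dx, dy, dz], ...], "jaw": [jaw, ...]}. A call has 1 to 10 rows; each row shifts and turns the commanded pose from where the row before left it, along the tool's axes as they then stand; what a row does not reach is not made up. A row lasts 1/10 s, in which the tool goes at most 50 mm and 8.59 degrees, less where a joint would pass 70% of its speed; a pose out of reach is approached as far as the arm can. A call with a gripper value outside its range is refused whole. The fingers move at their own pace and stop on an object; the grip force is fixed at half the most. Time passes only in rows, so rows that do not move let the fingers close. It gives the time, the measured TCP pose, the force and the opening at its end, in the units of the state.
- bot.sense(): the state, without advancing time (a new reading comes with each control period).
- bot.grab_frame(name): name is "side" or "top"; returns a dict with "color" (420x560x3 uint8, red, green, blue), "depth" (420x560 float32, m along the optical axis (not along the pixel's ray), 0 where there is no reading), "vertical_fov" (degrees; the focal length in pixels is half the picture's height over the tangent of half this angle, whatever the lens; pixels are square), "cx", "cy" (the principal point, pixels), "dist_coeffs" ([k1, k2, p1, p2, k3] as OpenCV has them; the pictures are not rectified), "rvec" (rotation vector, rad) and "tvec" (3), from world to camera coordinates, as OpenCV has them. Camera axes: x right, y down, z forward; pixel columns grow to the right and rows downward; lengths in m; the calibration is good to about 2 mm. A picture is of the moment at which its call begins.
- bot.close_job(): hands the job in, once; it reports no verdict.
Trained networks look in the newest picture that a camera, given by its name, has taken for a name from the list of things; names that differ only in an ending like _2 or _b are one class to them, and where a whole thing is asked for, a point or a joint stands for the part that bears it (a point fixed in the world has none). Each returns a list of dicts, best first, with "conf" (0 to 1); they miss things now and then, are a little off and sometimes report something else, mostly with a low value. They report only what shows in the picture. A call takes as long as a camera call.
- bot.silhouettes(camera, label): "pixels" (420x560 bool, what is visible of it) and "location" ([column, row] in pixels, amid what is visible of it).
The state is a dict: "time": time; "qpos": joint angles; "dq": joint speeds; "joint_torque": joint torques, N m; "ee_pos": TCP position; "tcp_rot": TCP orientation; "force": force on the tool from outside, world axes, zero at the start; "torque": the same for the moment, N m; "grip_width": finger opening in m.
Only numpy, scipy, OpenCV 4.12 (cv2) and the standard library are available. Lean on these libraries where they do the work, as an engineer would, in place of code of your own. Each camera call takes 0.05 s, during which the arm holds its last target.

## Working session

There is one attempt and no reset: what is moved stays moved. The work goes in short steps, Python scripts to look and compute and a tool call to move; the robot and the scene stay as the last step left them, time stands still between calls to the robot, and variables do not carry over. Pictures are saved under pics/ and viewed, and the job is handed in when it is done.

Besides the shell and the picture viewer there is one more tool, called after "Request:" in YAML: its name, and indented under it one key for each argument. apply_moves: Moves the arm, as the interface text tells. Its arguments: {"type":"object","properties":{"delta_rot":{"type":"array","items":{"type":"array","items":{"type":"number"}}},"dp":{"type":"array","items":{"type":"array","items":{"type":"number"}}},"jaw":{"type":"array","items":{"type":"number"}}},"required":["delta_rot","dp","jaw"]}

```bash
mkdir -p pics; ls; cat > h.py <<'E'
import numpy as np, cv2
from rig import bot
def K(f):
    h=f["color"].shape[0]; fl=h/2/np.tan(np.radians(f["vertical_fov"])/2)
    return np.array([[fl,0,f["cx"]],[0,fl,f["cy"]],[0,0,1.]])
def RT(f):
    return cv2.Rodrigues(np.array(f["rvec"],float))[0], np.array(f["tvec"],float).reshape(3)
def cloud(f,mask=None):
    d=f["depth"]; 
    m=d>0
    if mask is not None: m&=mask
    v,u=np.nonzero(m)
    p=cv2.undistortPoints(np.stack([u,v],1).astype(float)[:,None],K(f),np.array(f["dist_coeffs"],float))[:,0]
    z=d[v,u]; pc=np.c_[p*z[:,None],z]; R,t=RT(f)
    return (pc-t)@R, u, v
def proj(f,P):
    return cv2.projectPoints(np.array(P,float).reshape(-1,3),np.array(f["rvec"],float),np.array(f["tvec"],float),K(f),np.array(f["dist_coeffs"],float))[0][:,0]
def ray_z(f,uv,z):
    p=cv2.undistortPoints(np.array(uv,float).reshape(-1,1,2),K(f),np.array(f["dist_coeffs"],float))[:,0]
    R,t=RT(f); c=-R.T@t; d=np.c_[p,np.ones(len(p))]@R
    return c+d*((z-c[2])/d[:,2])[:,None]
def save(f,n): cv2.imwrite("pics/"+n,f["color"][:,:,::-1])
E
python3 - <<'E'
from h import *
for c in ["side","top"]:
    f=bot.grab_frame(c); save(f,c+"0.png"); R,t=RT(f); print(c,-R.T@t,R[2],f["vertical_fov"])
    for n in ["cupboard","key","upper_door","spindle_seat","lower_bolt","bottle","canister","jar","pot","charger"]:
        try:
            for s in bot.silhouettes(c,n)[:2]:
                P,u,v=cloud(f,s["pixels"]); 
                print(n,round(s["conf"],2),s["location"],s["pixels"].sum(), np.median(P,0).round(3) if len(P) else None, np.percentile(P,[2,98],axis=0).round(3).tolist())
        except Exception as e: print(n,e)
print(bot.sense())
E
```

```text
pics
side [0.89290853 0.28931641 1.57706323] [-0.20986221 -0.22576343 -0.95130896] 44.21956920083116
cupboard 0.93 [340.2, 260.7] 10894 [0.587 0.187 0.184] [[0.415, 0.054, 0.035], [0.713, 0.328, 0.213]]
key 0.54 [299.2, 248.8] 233 [0.644 0.075 0.215] [[0.627, 0.051, 0.197], [0.662, 0.117, 0.246]]
upper_door 0.63 [311.0, 233.2] 829 [0.59  0.064 0.195] [[0.462, 0.045, 0.181], [0.674, 0.116, 0.243]]
spindle_seat 0.58 [299.2, 248.5] 267 [0.643 0.074 0.214] [[0.626, 0.049, 0.194], [0.662, 0.119, 0.246]]
bottle 0.86 [289.1, 211.4] 542 [ 0.569 -0.033  0.117] [[0.537, -0.07, 0.003], [0.589, -0.014, 0.173]]
canister 0.56 [258.8, 134.2] 563 [ 0.47  -0.271  0.14 ] [[0.442, -0.303, 0.008], [0.485, -0.258, 0.188]]
jar 0.66 [228.1, 167.9] 655 [ 0.608 -0.279  0.131] [[0.571, -0.322, -0.0], [0.633, -0.263, 0.148]]
pot 0.78 [390.7, 269.7] 415 [0.522 0.298 0.246] [[0.494, 0.272, 0.202], [0.546, 0.324, 0.251]]
charger 0.76 [213.6, 124.0] 1946 [ 0.53  -0.434  0.096] [[0.453, -0.504, 0.012], [0.597, -0.399, 0.131]]
top [ 0.31633241 -0.04852263  1.36918546] [ 0.21893062 -0.00509804 -0.97572711] 48.2988147
[... 1321 characters left out ...]
, 'qpos': array([ 1.22231172,  0.59931365, -0.00249307,  1.59942435,  0.00179452,
        0.9429076 , -0.07980519]), 'dq': array([-9.35924247e-04, -8.63401675e-05,  1.97330185e-03,  8.99398597e-04,
        3.88601041e-04,  6.49385517e-04,  1.82668276e-04]), 'joint_torque': array([-2.61356166e-03, -7.64867377e+01,  1.49623554e+00, -2.52711636e+01,
       -5.23077487e-02,  1.04503875e-02,  2.53697334e-05]), 'ee_pos': array([ 0.19462168, -0.69837898,  0.40469925]), 'tcp_rot': array([-1.98906412e-05,  9.90780323e-01,  1.35478227e-01, -2.78629776e-05]), 'force': array([0.36059924, 0.41095702, 0.59784988]), 'torque': array([-0.02412732, -0.0158194 ,  0.01259056]), 'grip_width': 0.0929139946523721}
```

View images.

```bash
python3 - <<'E'
import cv2
a=cv2.imread("pics/side0.png"); b=cv2.imread("pics/top0.png")
cv2.imwrite("pics/side0c.png",cv2.resize(a[120:340,220:440],(800,600) and None,fx=2.7,fy=2.7))
cv2.imwrite("pics/top0c.png",cv2.resize(b[130:330,90:290],None,fx=3,fy=3))
E
```

```text
(no output)
```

View pics/side0.png

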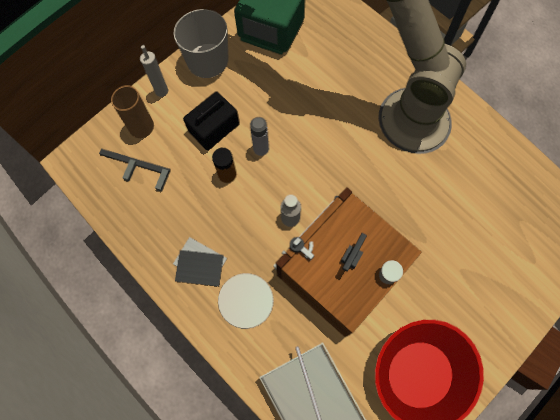

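View pics/top0.png

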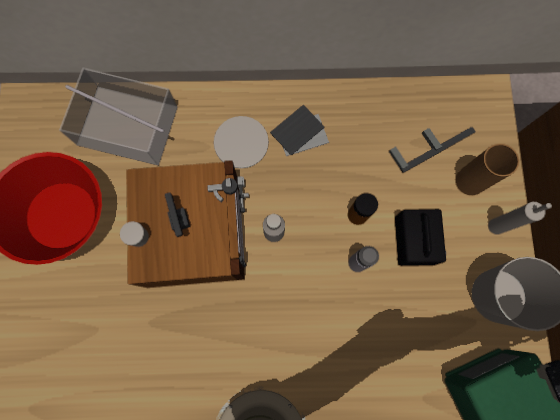

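View pics/top0c.png

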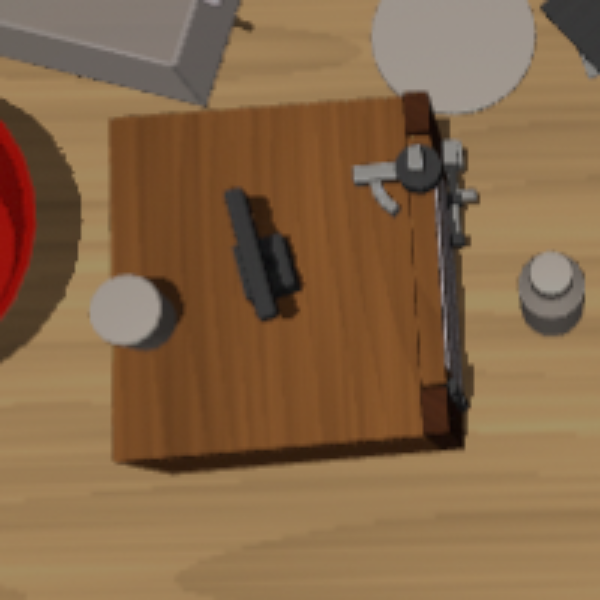

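View pics/side0c.png

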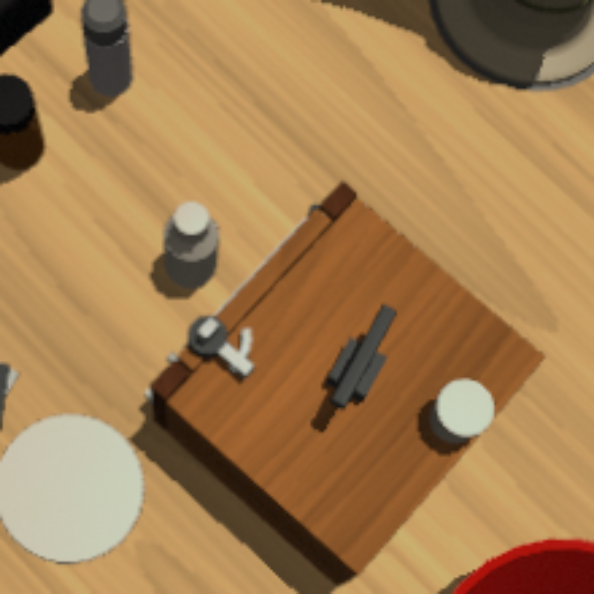

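The side view shows the bottle at pixel (289,211), right in front of the door. The key is on the roof at (352,256), the spindle with its tongue at (300,247), and the pot at (391,270). The canister (259,134) and jar (228,168) stand clear of the door. Next I'll measure these positions precisely.

```bash
cat > loc.py <<'E'
from h import *
def rect(P): 
    r=cv2.minAreaRect((P[:,:2]*1000).astype(np.float32)); return np.round(r[0],1),np.round(r[1],1),round(r[2],1)
def box(P,x0,x1,y0,y1,z0,z1):
    return P[(P[:,0]>x0)&(P[:,0]<x1)&(P[:,1]>y0)&(P[:,1]<y1)&(P[:,2]>z0)&(P[:,2]<z1)]
E
python3 - <<'E'
from loc import *
for c in ["top","side"]:
    f=bot.grab_frame(c); P,u,v=cloud(f)
    print(c)
    r=box(P,.38,.75,.07,.36,.178,.19); print("roof",rect(r),np.median(r[:,2]))
    d=box(P,.40,.72,.03,.09,.19,.2); print("doortop+jamb",rect(d),np.median(d[:,2]))
    k=box(P,.47,.63,.13,.25,.262,.285); print("bar",rect(k),len(k),np.median(k,0), k[:,:2].mean(0))
    w,V=np.linalg.eigh(np.cov(k[:,:2].T)); a=V[:,1]; print(" dir",np.degrees(np.arctan2(a[1],a[0])))
    k=box(P,.5,.61,.14,.24,.21,.225); print("head",rect(k),len(k))
    s=box(P,.60,.68,.03,.14,.235,.252); print("spin top",rect(s),len(s),s.mean(0))
    s=box(P,.60,.68,.03,.11,.208,.222); print("boss",rect(s),len(s),s.mean(0))
    s=box(P,.58,.70,.09,.15,.192,.225); print("tongue",rect(s),len(s),s.mean(0))
    for n,b in dict(bottle=(.5,.62,-.1,.02,.165,.176),can=(.4,.52,-.33,-.22,.18,.19),jar=(.54,.66,-.34,-.23,.14,.15)).items():
        s=box(P,*b); print(n,rect(s),len(s),s.mean(0))
E
```

```text
top
roof (array([557.4, 197.5]), array([302.5, 270. ]), 3.2) 0.18374904707424852
doortop+jamb (array([566.6,  65.4]), array([297.3,  45.4]), 0.3) 0.1938143944243699
bar (array([557.2, 193.4]), array([110.1,  16.2]), 16.2) 318 [0.55524387 0.19238428 0.27118955] [0.55574656 0.19238538]
 dir -163.77805695512845
head (array([557.3, 193.6]), array([46.5, 42.3]), 16.6) 170
spin top (array([641.3,  65. ]), array([10.7, 21.5]), 88.6) 42 [0.64062775 0.06523114 0.24211065]
boss (array([643.1,  76.7]), array([62.4, 38.3]), 77.9) 192 [0.63797567 0.07369297 0.21438197]
tongue (array([614.3, 106.3]), array([30., 64.]), 85.1) 114 [0.63042522 0.10339583 0.2086852 ]
bottle (array([554.9, -46.3]), array([34., 35.]), 88.4) 146 [ 0.55503061 -0.04599974  0.16940633]
can (array([ 457.7, -287.3]), array([45.7, 44. ]), 24.8) 227 [ 0.45717962 -0.28605593  0.18391261]
jar (array([ 601.7, -295.9]), array([58.5, 61.3]), 43.3) 379 [ 0.60140992 -0.29565146  0.14423912]
side
roof (array([558.3, 198.9]), array([302.2, 266.7]), 3.3) 0.18415576104392894
doortop+jamb (array([567.9,  68.6]), array([300.5,  44.9]), 1.6) 0.1938942806905247
bar (array([557.9, 194.4]), array([108.5,  16.3]), 15.7) 248 [0.56081457 0.19546384 0.27209603] [0.55990582 0.19511713]
 dir -164.30043578566674
head (array([557.2, 194. ]), array([48. , 42.4]), 15.6) 156
spin top (array([643.5,  66.7]), array([20.9, 12. ]), 4.0) 38 [0.64348144 0.06665972 0.24241461]
boss (array([637.4,  76.6]), array([41. , 63.6]), 26.3) 167 [0.6435902  0.07597935 0.2142519 ]
tongue (array([649.5, 113.9]), array([93.4, 40. ]), 27.9) 112 [0.63583786 0.10556368 0.20789669]
bottle (array([558.3, -44.6]), array([36.9, 34.6]), 46.1) 112 [ 0.5590105  -0.04515206  0.16968208]
can (array([ 459.1, -283.5]), array([50.5, 43.2]), 66.5) 140 [ 0.45958436 -0.28464018  0.18332658]
jar (array([ 602. , -295.4]), array([61.7, 61.3]), 83.1) 263 [ 0.60301874 -0.29477939  0.14408703]
```

```bash
python3 - <<'E'
from loc import *
out=[]
for c in ["top","side"]:
    f=bot.grab_frame(c)
    for z in (.212,.243):
        xs=np.linspace(.60,.70,300); ys=np.linspace(.15,.03,360)
        # image: columns = -y (left=+y), rows: up=+x ; 
        X,Y=np.meshgrid(xs[::-1],ys,indexing="ij")
        q=proj(f,np.stack([X,Y,np.full_like(X,z)],-1).reshape(-1,3)).reshape(X.shape+(2,)).astype(np.float32)
        im=cv2.remap(f["color"],q[...,0],q[...,1],cv2.INTER_CUBIC)[:,:,::-1].copy()
        out.append(im)
a=np.vstack([np.hstack(out[:2]),np.hstack(out[2:])]); print(a.shape)
cv2.imwrite("pics/spin.png",a)
E
```

```text
(600, 720, 3)
```

View pics/spin.png

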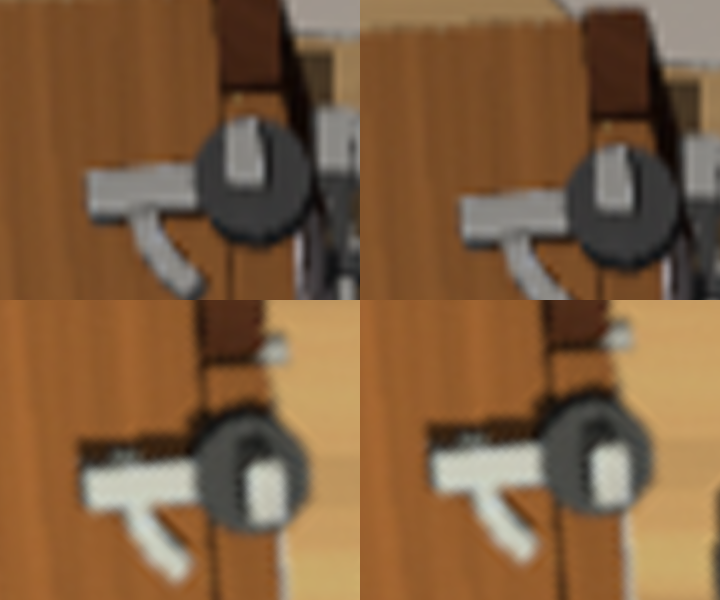

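```bash
python3 - <<'E'
from loc import *
a=np.array([.195,-.698]); b=np.array([.556,-.0455])
for c in ["top","side"]:
    f=bot.grab_frame(c); P,u,v=cloud(f)
    t=np.clip(((P[:,:2]-a)@(b-a))/((b-a)@(b-a)),0,1); d=np.linalg.norm(P[:,:2]-a-t[:,None]*(b-a),axis=1)
    q=P[(d<.15)&(P[:,2]>.15)]
    for lo in np.arange(.15,.6,.05):
        s=q[(q[:,2]>=lo)&(q[:,2]<lo+.05)]
        if len(s): print(c,lo.round(2),len(s),s.min(0).round(3),s.max(0).round(3))
E
```

```text
top 0.15 6196 [ 0.069 -0.757  0.15 ] [0.665 0.104 0.2  ]
top 0.2 242 [ 0.169 -0.649  0.2  ] [0.659 0.092 0.249]
top 0.25 9 [ 0.169 -0.64   0.25 ] [ 0.195 -0.613  0.299]
top 0.3 512 [ 0.136 -0.641  0.3  ] [ 0.214 -0.599  0.35 ]
top 0.35 4 [ 0.164 -0.613  0.35 ] [ 0.191 -0.609  0.351]
side 0.15 2855 [ 0.082 -0.764  0.15 ] [0.663 0.104 0.2  ]
side 0.2 146 [0.463 0.046 0.2  ] [0.66  0.093 0.247]
```

Request:
apply_moves:
  delta_rot:
    - [0,0,0]
    - [0,0,0]
    - [0,0,0]
    - [0,0,0]
    - [0,0,0]
    - [0,0,0]
    - [0,0,0]
    - [0,0,0]
    - [0,0,0]
    - [0,0,0]
  dp:
    - [10,-10,-15]
    - [26,-26,-15]
    - [26,-26,-10]
    - [26,-26,0]
    - [26,-26,0]
    - [26,-26,0]
    - [26,-26,0]
    - [26,-26,0]
    - [26,-26,0]
    - [26,-26,0]
  jaw: [70,70,70,70,70,70,70,70,70,70]

```text
time: 2.4
ee_pos: [0.3648, -0.3955, 0.446]
tcp_rot: [0.0, 0.991, 0.136, 0.0]
force: [-0.6, -0.5, -1.5]
grip_width: 0.0704
```

Request:
apply_moves:
  delta_rot:
    - [0,0,0]
    - [0,0,0]
    - [0,0,0]
    - [0,0,0]
    - [0,0,0]
    - [0,0,0]
    - [0,0,0]
    - [0,0,0]
    - [0,0,0]
    - [0,0,0]
  dp:
    - [26,-26,0]
    - [26,-26,0]
    - [26,-26,0]
    - [26,-26,0]
    - [26,-26,0]
    - [26,-26,0]
    - [26,-26,0]
    - [26,-26,0]
    - [26,-27,0]
    - [20,-25,0]
  jaw: [70,70,70,70,70,70,70,70,70,70]

```text
time: 3.4
ee_pos: [0.5395, -0.0765, 0.4459]
tcp_rot: [0.0, 0.991, 0.136, 0.001]
force: [0.7, -0.3, 0.3]
grip_width: 0.0698
```

```bash
cat >> h.py <<'E'
from scipy.spatial.transform import Rotation as Ro
def st():
    s=bot.sense(); q=s["tcp_rot"]; R=Ro.from_quat([q[1],q[2],q[3],q[0]]).as_matrix(); return s,R
def go(g=None,yaw=None):
    """g: desired grasp point world; prints tool deltas mm; yaw: tool y dir deg"""
    s,R=st(); p=s["ee_pos"]; gp=p+R[:,2]*.167
    print("t",round(s["time"],2),"grasp",gp.round(4),"yaw_y",np.degrees(np.arctan2(R[1,1],R[0,1])).round(2),"tilt",R[2,2].round(5),"w",round(s["grip_width"],4),"F",s["force"].round(1),"q",s["qpos"].round(2))
    if g is not None: print("dp tool mm",(R.T@(np.array(g)-gp)*1000).round(1))
E
python3 - <<'E'
from h import *
go([.556,-.0455,.152])
E
```

```text
t 3.4 grasp [ 0.5398 -0.0765  0.2789] yaw_y -74.35 tilt -1.0 w 0.0698 F [ 0.7 -0.3  0.3] q [ 0.15  0.34 -0.16  1.96  0.07  0.84 -1.34]
dp tool mm [ 23.8 -25.5 127. ]
```

Request:
apply_moves:
  delta_rot:
    - [0,0,0]
    - [0,0,0]
    - [0,0,0]
    - [0,0,0]
    - [0,0,0]
    - [0,0,0]
    - [0,0,0]
    - [0,0,0]
    - [0,0,0]
    - [0,0,0]
  dp:
    - [12,-13,0]
    - [12,-12.5,10]
    - [0,0,30]
    - [0,0,30]
    - [0,0,30]
    - [0,0,20]
    - [0,0,7]
    - [0,0,0]
    - [0,0,0]
    - [0,0,0]
  jaw: [70,70,70,70,70,70,70,70,20,20]

```text
time: 4.4
ee_pos: [0.5556, -0.0481, 0.3191]
tcp_rot: [0.0, 0.991, 0.135, 0.001]
force: [-0.4, 0.2, 0.6]
grip_width: 0.0586
```

Request:
apply_moves:
  delta_rot:
    - [0,0,0]
    - [0,0,0]
    - [0,0,0]
    - [0,0,0]
  dp:
    - [0,0,0]
    - [0,0,0]
    - [0,0,0]
    - [0,0,0]
  jaw: [20,20,20,20]

```text
time: 4.8
ee_pos: [0.5554, -0.0478, 0.3181]
tcp_rot: [-0.0, 0.991, 0.136, 0.0]
force: [-0.6, 2.1, 4.9]
grip_width: 0.0376
```

```bash
python3 - <<'E'
from h import *
go([.73,-.14,.156])
E
```

```text
t 4.8 grasp [ 0.5556 -0.0478  0.1511] yaw_y -74.41 tilt -1.0 w 0.0376 F [-0.6  2.1  4.9] q [ 0.08  0.52 -0.14  2.06  0.12  0.57 -1.44]
dp tool mm [143.2 135.7  -4.8]
```

```bash
python3 - <<'E'
from h import *
f=bot.grab_frame("top"); print(ray_z(f,[[272,135],[300,155],[330,150],[267,130],[240,165]],0).round(3), proj(f,[.67,-.14,0]))
go([.67,-.14,.1525])
E
```

```text
[[ 0.859 -0.047  0.   ]
 [ 0.792 -0.132  0.   ]
 [ 0.806 -0.224  0.   ]
 [ 0.875 -0.032  0.   ]
 [ 0.763  0.053  0.   ]] [[304.08212548 193.26879676]]
t 4.85 grasp [ 0.5555 -0.0478  0.1511] yaw_y -74.41 tilt -1.0 w 0.0372 F [-1.1  2.1  5. ] q [ 0.08  0.52 -0.14  2.06  0.13  0.57 -1.44]
dp tool mm [ 85.5 119.6  -1.4]
```

Request:
apply_moves:
  delta_rot:
    - [0,0,0]
    - [0,0,0]
    - [0,0,0]
    - [0,0,0]
    - [0,0,0]
    - [0,0,0]
    - [0,0,0]
    - [0,0,0]
    - [0,0,0]
    - [0,0,0]
  dp:
    - [0,0,-10]
    - [0,0,-15]
    - [10,12,0]
    - [20,25,0]
    - [20,25,0]
    - [20,25,0]
    - [15,22,0]
    - [10,13,0]
    - [0,0,8]
    - [0,0,8]
  jaw: [20,20,20,20,20,20,20,20,20,20]

```text
time: 5.85
ee_pos: [0.6793, -0.1408, 0.3253]
tcp_rot: [-0.0, 0.991, 0.135, -0.001]
force: [-0.3, 0.3, -5.6]
grip_width: 0.0377
```

Request:
apply_moves:
  delta_rot:
    - [0,0,0]
    - [0,0,0]
    - [0,0,0]
    - [0,0,0]
  dp:
    - [0,0,5]
    - [0,0,3]
    - [0,0,1]
    - [0,0,0]
  jaw: [20,20,20,20]

```text
time: 6.25
ee_pos: [0.6793, -0.1394, 0.3183]
tcp_rot: [-0.0, 0.991, 0.136, -0.0]
force: [-2.8, 0.9, 2.5]
grip_width: 0.0374
```

```bash
python3 - <<'E'
from h import *
go([.68,-.14,.1515])
f=bot.grab_frame("side"); save(f,"b1.png")
E
```

```text
t 6.25 grasp [ 0.6792 -0.1394  0.1513] yaw_y -74.38 tilt -1.0 w 0.0374 F [-2.8  0.9  2.5] q [ 0.21  0.66 -0.14  1.74  0.12  0.75 -1.29]
dp tool mm [ 0.6  0.8 -0.2]
```

View pics/b1.png

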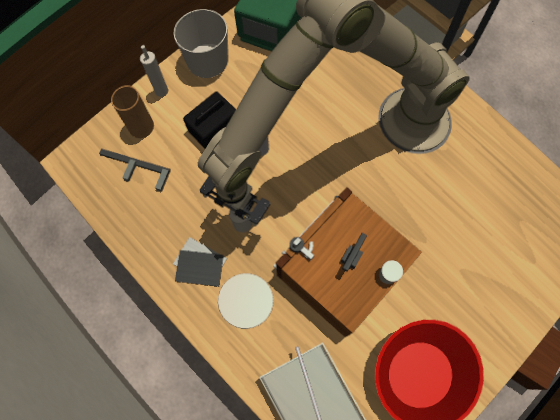

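Request:
apply_moves:
  delta_rot:
    - [0,0,0]
    - [0,0,0]
    - [0,0,0]
    - [0,0,0]
    - [0,0,0]
    - [0,0,0]
    - [0,0,0]
    - [0,0,0]
    - [0,0,0]
    - [0,0,0]
  dp:
    - [0,0,0]
    - [0,0,0]
    - [0,0,0]
    - [0,0,0]
    - [0,0,-15]
    - [0,0,-30]
    - [0,0,-40]
    - [0,0,-40]
    - [0,0,-40]
    - [0,0,-25]
  jaw: [70,70,70,70,70,70,70,70,70,70]

```text
time: 7.3
ee_pos: [0.6795, -0.1402, 0.5126]
tcp_rot: [0.001, 0.991, 0.135, 0.002]
force: [0.5, -0.5, 0.6]
grip_width: 0.07
```

```bash
python3 - <<'E'
from h import *
go([.5575,.1938,.33])
E
```

```text
t 7.3 grasp [ 0.6802 -0.1403  0.3456] yaw_y -74.43 tilt -0.99999 w 0.07 F [ 0.5 -0.5  0.6] q [ 0.22  0.48 -0.15  1.55  0.08  1.12 -1.25]
dp tool mm [ -28.6 -354.8   14.8]
```

Request:
apply_moves:
  delta_rot:
    - [0,0,0]
    - [0,0,0]
    - [0,0,0]
    - [0,0,0]
    - [0,0,0]
    - [0,0,0]
    - [0,0,0]
    - [0,0,0]
    - [0,0,0.006]
    - [0,0,0]
  dp:
    - [-4,-40,0]
    - [-4,-45,0]
    - [-4,-45,0]
    - [-4,-45,0]
    - [-4,-45,0]
    - [-4,-45,0]
    - [-4,-45,0]
    - [0,-30,0]
    - [0,-15,0]
    - [0,0,0]
  jaw: [60,60,60,60,60,60,60,60,60,60]

```text
time: 8.3
ee_pos: [0.5562, 0.1968, 0.5089]
tcp_rot: [-0.001, 0.991, 0.135, 0.001]
force: [0.6, -0.1, -0.4]
grip_width: 0.0598
```

```bash
python3 - <<'E'
from h import *
go([.5575,.1938,.262])
f=bot.grab_frame("top"); save(f,"k1.png")
s=bot.silhouettes("top","bottle"); 
P,u,v=cloud(f); m=(abs(P[:,0]-.68)<.05)&(abs(P[:,1]+.14)<.05)&(P[:,2]>.16)&(P[:,2]<.18); print(m.sum(),P[m].mean(0))
E
```

```text
t 8.3 grasp [0.5564 0.197  0.3419] yaw_y -74.53 tilt -1.0 w 0.0598 F [ 0.6 -0.1 -0.4] q [-0.26  0.34 -0.24  1.78  0.09  1.03 -1.84]
dp tool mm [ 0.1  3.5 79.9]
159 [ 0.67719902 -0.1368938   0.16843782]
```

View pics/k1.png

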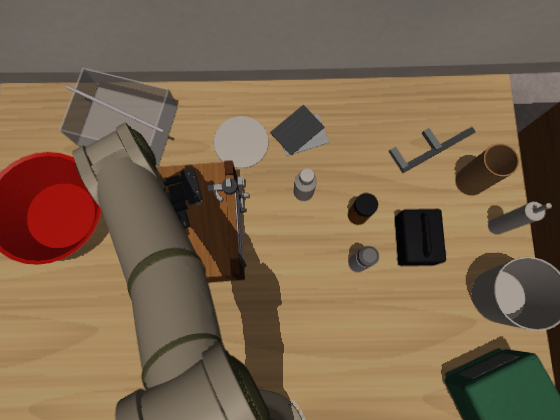

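Request:
apply_moves:
  delta_rot:
    - [0,0,0]
    - [0,0,0]
    - [0,0,0]
    - [0,0,0]
    - [0,0,0]
    - [0,0,0]
    - [0,0,0]
    - [0,0,0]
    - [0,0,0]
    - [0,0,0]
  dp:
    - [0,3,10]
    - [0,0,30]
    - [0,0,25]
    - [0,0,10]
    - [0,0,4]
    - [0,0,0]
    - [0,0,0]
    - [0,0,0]
    - [0,0,0]
    - [0,0,0]
  jaw: [60,60,60,60,60,60,60,5,5,5]

```text
time: 9.4
ee_pos: [0.5581, 0.1914, 0.4292]
tcp_rot: [-0.0, 0.991, 0.133, 0.0]
force: [-0.5, 0.3, -0.3]
grip_width: 0.0402
```

Request:
apply_moves:
  delta_rot:
    - [0,0,0]
    - [0,0,0]
    - [0,0,0]
    - [0,0,0]
    - [0,0,0]
  dp:
    - [0,0,0]
    - [0,0,0]
    - [0,0,0]
    - [0,0,0]
    - [0,0,0]
  jaw: [5,5,5,5,5]

```text
time: 9.9
ee_pos: [0.558, 0.1916, 0.4287]
tcp_rot: [-0.0, 0.991, 0.133, 0.0]
force: [0.1, 2.1, 0.9]
grip_width: 0.0169
```

```bash
python3 - <<'E'
from h import *
go([.5575,.1938,.38])
E
```

```text
t 9.9 grasp [0.5581 0.1917 0.2617] yaw_y -74.76 tilt -1.0 w 0.0169 F [0.1 2.1 0.9] q [-0.26  0.42 -0.23  1.88  0.12  0.86 -1.86]
dp tool mm [   0.    -2.2 -118.3]
```

Request:
apply_moves:
  delta_rot:
    - [0,0,0]
    - [0,0,0]
    - [0,0,0]
    - [0,0,0]
    - [0,0,0]
    - [0,0,0]
    - [0,0,0]
    - [0,0,0]
    - [0,0,0.1]
    - [0,0,0.1]
  dp:
    - [0,0,-10]
    - [0,0,-25]
    - [0,0,-30]
    - [0,0,-25]
    - [8,25,0]
    - [10,30,0]
    - [10,30,0]
    - [10,30,0]
    - [9.5,29.8,0]
    - [0,0,0]
  jaw: [5,5,5,5,5,5,5,5,5,5]

```text
time: 10.9
ee_pos: [0.6436, 0.0585, 0.5183]
tcp_rot: [0.002, 1.0, 0.028, -0.0]
force: [-0.0, -0.4, -4.1]
grip_width: 0.017
```

Request:
apply_moves:
  delta_rot:
    - [0,0,0]
    - [0,0,0]
  dp:
    - [0,0,0]
    - [0,0,0]
  jaw: [5,5]

```text
time: 11.1
ee_pos: [0.6416, 0.0646, 0.5187]
tcp_rot: [-0.0, 0.999, 0.035, -0.0]
force: [0.2, -0.7, -4.7]
grip_width: 0.0172
```

```bash
python3 - <<'E'
from h import *
go([.6415,.065,.352])
out=[]
for c in ["top","side"]:
    f=bot.grab_frame(c); save(f,"s1"+c+".png")
    q=proj(f,[.6415,.065,.28])[0].astype(int); print(q)
    im=f["color"][max(q[1]-45,0):q[1]+45,q[0]-45:q[0]+45,::-1]; out.append(cv2.resize(im,(390,390),interpolation=cv2.INTER_CUBIC))
cv2.imwrite("pics/s1.png",np.hstack(out))
E
```

```text
t 11.1 grasp [0.6414 0.0647 0.3517] yaw_y -86.02 tilt -1.0 w 0.0172 F [ 0.2 -0.7 -4.7] q [-0.09  0.4  -0.15  1.65  0.07  1.09 -1.75]
dp tool mm [ 0.1 -0.3 -0.3]
[226 177]
[296 237]
```

View pics/s1.png

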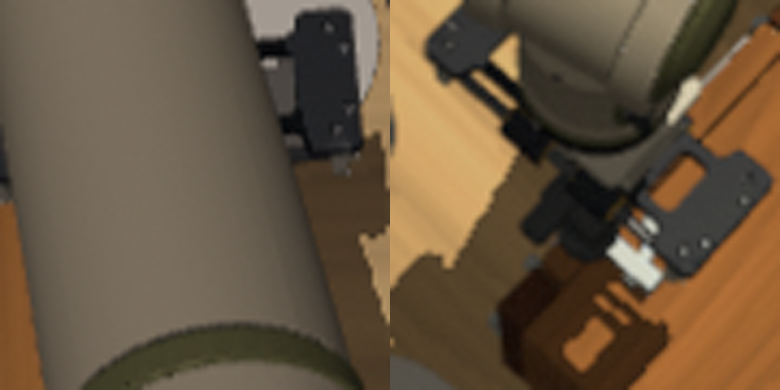

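```bash
python3 - <<'E'
from loc import *
f=bot.grab_frame("side"); P,u,v=cloud(f)
a=np.radians(3.98); X=np.array([np.cos(a),np.sin(a)]); Y=np.array([-np.sin(a),np.cos(a)])
d=P[:,:2]-[.6414,.0647]; L=np.c_[d@X,d@Y,P[:,2]]
for lo in np.arange(.255,.375,.01):
    m=(L[:,2]>=lo)&(L[:,2]<lo+.01)&(abs(L[:,0])<.09)&(abs(L[:,1])<.05)
    s=L[m]
    if len(s): print(lo.round(3),len(s),(s.min(0)*1000).round(1),(s.max(0)*1000).round(1))
m=(L[:,2]>.353)&(L[:,2]<.37)&(L[:,0]>.02)&(L[:,0]<.08)&(abs(L[:,1])<.03)
print((np.c_[L[m]*1000,u[m],v[m]]).round(0).tolist()[:60])
E
```

```text
0.265 3 [ 22.8   2.5 270. ] [ 24.3  23.  275. ]
0.275 12 [-11.2  -0.6 275.5] [ 24.7  23.8 282.8]
0.285 12 [ -7.    1.5 285.6] [ 25.2  23.7 294.2]
0.295 18 [ -5.8 -19.9 295.3] [ 24.7  23.5 305. ]
0.305 40 [  8.5 -19.  305.3] [ 24.5  22.8 313.9]
0.335 1 [ 55.9   0.6 344.5] [ 55.9   0.6 344.5]
0.345 13 [ 28.2  -7.4 345.8] [ 56.2   9.1 355. ]
0.355 80 [  7.8  -8.6 355.5] [ 56.9   9.9 365. ]
0.365 18 [ 10.1 -17.2 365.1] [ 54.2   9.6 372.6]
[[24.0, -6.0, 363.0, 289.0, 234.0], [23.0, -3.0, 365.0, 290.0, 234.0], [27.0, -6.0, 362.0, 288.0, 235.0], [25.0, -4.0, 361.0, 289.0, 235.0], [23.0, -2.0, 360.0, 290.0, 235.0], [29.0, -7.0, 353.0, 287.0, 236.0], [29.0, -4.0, 362.0, 288.0, 236.0], [27.0, -2.0, 363.0, 289.0, 236.0], [26.0, -0.0, 363.0, 290.0, 236.0], [34.0, -6.0, 364.0, 286.0, 237.0], [32.0, -5.0, 360.0, 287.0, 237.0], [30.0, -3.0, 358.0, 288.0, 237.0], [29.0, -1.0, 362.0, 289.0, 237.0], [28.0, 1.0, 363.0, 290.0, 237.0], [27.0, 4.0, 366.0, 291.0, 237.0], [38.0, -6.0, 364.0, 285.0, 238.0], [36.0, -4.0, 362.0, 286.0, 238.0], [34.0, -2.0, 363.0, 287.0, 238.0], [34.0, 0.0, 367.0, 288.0, 238.0]
[... 710 characters left out ...]
89.0, 240.0], [33.0, 6.0, 362.0, 290.0, 240.0], [31.0, 7.0, 359.0, 291.0, 240.0], [28.0, 8.0, 354.0, 292.0, 240.0], [47.0, -8.0, 356.0, 282.0, 241.0], [46.0, -5.0, 361.0, 283.0, 241.0], [46.0, -2.0, 369.0, 284.0, 241.0], [44.0, -1.0, 365.0, 285.0, 241.0], [42.0, 1.0, 364.0, 286.0, 241.0], [39.0, 2.0, 360.0, 287.0, 241.0], [38.0, 4.0, 362.0, 288.0, 241.0], [37.0, 7.0, 367.0, 289.0, 241.0], [35.0, 8.0, 364.0, 290.0, 241.0], [32.0, 9.0, 355.0, 291.0, 241.0], [49.0, -5.0, 360.0, 282.0, 242.0], [49.0, -2.0, 368.0, 283.0, 242.0], [47.0, -1.0, 363.0, 284.0, 242.0], [44.0, 0.0, 360.0, 285.0, 242.0], [44.0, 3.0, 365.0, 286.0, 242.0], [42.0, 5.0, 366.0, 287.0, 242.0], [40.0, 6.0, 362.0, 288.0, 242.0]]
```

Request:
apply_moves:
  delta_rot:
    - [0,0,0.005]
    - [0,0,0]
    - [0,0,0]
    - [0,0,0]
    - [0,0,0]
    - [0,0,0]
  dp:
    - [0,0,10]
    - [0,0,10]
    - [0,0,6]
    - [0,0,4]
    - [0,0,3]
    - [0,0,0]
  jaw: [5,5,5,5,5,5]

```text
time: 11.85
ee_pos: [0.6419, 0.0641, 0.4852]
tcp_rot: [0.0, 1.0, 0.03, -0.0]
force: [-0.4, 0.2, -4.5]
grip_width: 0.0174
```

```bash
python3 - <<'E'
from h import *
go([.6415,.0647,.2927])
E
```

```text
t 11.85 grasp [0.6418 0.0641 0.3182] yaw_y -86.51 tilt -1.0 w 0.0174 F [-0.4  0.2 -4.5] q [-0.09  0.43 -0.15  1.7   0.07  1.02 -1.77]
dp tool mm [-0.3 -0.6 25.5]
```

Request:
apply_moves:
  delta_rot:
    - [0,0,0]
    - [0,0,0]
    - [0,0,0]
    - [0,0,0]
  dp:
    - [0,-0.5,3]
    - [0,0,3]
    - [0,0,2]
    - [0,0,0]
  jaw: [5,5,5,5]

```text
time: 12.25
ee_pos: [0.6418, 0.0646, 0.4773]
tcp_rot: [0.0, 1.0, 0.03, -0.0]
force: [0.2, -0.8, -3.8]
grip_width: 0.0171
```

```bash
python3 - <<'E'
from h import *
go([.6415,.0647,.2927])
E
```

```text
t 12.25 grasp [0.6417 0.0646 0.3103] yaw_y -86.52 tilt -1.0 w 0.0171 F [ 0.2 -0.8 -3.8] q [-0.09  0.44 -0.15  1.71  0.07  1.   -1.77]
dp tool mm [-0.2 -0.1 17.6]
```

Request:
apply_moves:
  delta_rot:
    - [0,0,0]
    - [0,0,0]
    - [0,0,0]
    - [0,0,0]
    - [0,0,0]
    - [0,0,0]
  dp:
    - [0,0,5]
    - [0,0,5]
    - [0,0,4]
    - [0,0,2]
    - [0,0,1.5]
    - [0,0,0]
  jaw: [5,5,5,5,5,5]

```text
time: 12.85
ee_pos: [0.6419, 0.0646, 0.46]
tcp_rot: [0.0, 1.0, 0.03, -0.0]
force: [0.5, 0.3, -3.5]
grip_width: 0.0171
```

```bash
python3 - <<'E'
from h import *
go([.6415,.0647,.2927])
f=bot.grab_frame("side"); save(f,"s2.png")
im=f["color"][190:290,240:360,::-1]; cv2.imwrite("pics/s2c.png",cv2.resize(im,None,fx=5,fy=5,interpolation=cv2.INTER_CUBIC))
E
```

```text
t 12.85 grasp [0.6419 0.0646 0.293 ] yaw_y -86.51 tilt -1.0 w 0.0171 F [ 0.5  0.3 -3.5] q [-0.09  0.45 -0.14  1.73  0.08  0.97 -1.77]
dp tool mm [-0.4 -0.1  0.3]
```

View pics/s2c.png

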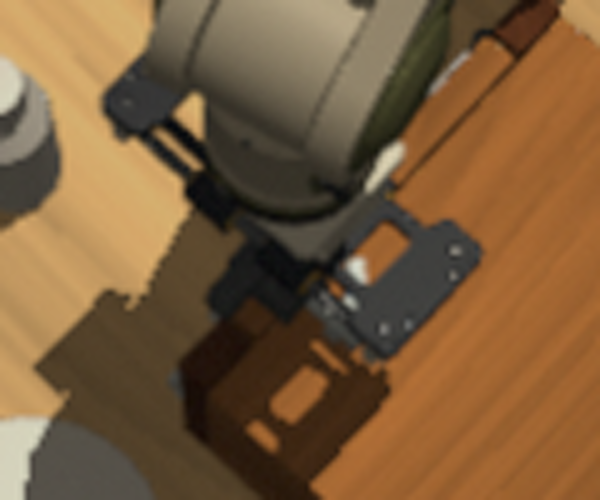

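Request:
apply_moves:
  delta_rot:
    - [0,0,0]
    - [0,0,0]
    - [0,0,0]
    - [0,0,0]
  dp:
    - [0,0,1]
    - [0,0,0.5]
    - [0,0,0]
    - [0,0,0]
  jaw: [5,5,5,5]

```text
time: 13.3
ee_pos: [0.6421, 0.0648, 0.4594]
tcp_rot: [-0.0, 1.0, 0.03, 0.001]
force: [-0.9, 0.3, 3.1]
grip_width: 0.0172
```

```bash
python3 - <<'E'
from h import *
go([.6415,.0647,.2927])
E
```

```text
t 13.3 grasp [0.6424 0.0648 0.2924] yaw_y -86.51 tilt -1.0 w 0.0172 F [-0.9  0.3  3.1] q [-0.09  0.45 -0.14  1.73  0.08  0.97 -1.77]
dp tool mm [-0.9  0.1 -0.3]
```

Request:
apply_moves:
  delta_rot:
    - [0,0,-0.06]
    - [0,0,-0.12]
    - [0,0,-0.12]
    - [0,0,-0.12]
    - [0,0,-0.12]
    - [0,0,-0.12]
    - [0,0,-0.12]
    - [0,0,-0.12]
    - [0,0,-0.12]
    - [0,0,-0.12]
  dp:
    - [0,0,0]
    - [0,0,0]
    - [0,0,0]
    - [0,0,0]
    - [0,0,0]
    - [0,0,0]
    - [0,0,0]
    - [0,0,0]
    - [0,0,0]
    - [0,0,0]
  jaw: [5,5,5,5,5,5,5,5,5,5]

```text
time: 14.3
ee_pos: [0.6422, 0.0644, 0.4594]
tcp_rot: [0.0, 0.824, 0.567, 0.001]
force: [0.0, -0.0, 2.9]
grip_width: 0.017
```

Request:
apply_moves:
  delta_rot:
    - [0,0,-0.12]
    - [0,0,-0.1]
    - [0,0,-0.08]
    - [0,0,-0.06]
    - [0,0,0]
    - [0,0,0]
  dp:
    - [0,0,0]
    - [0,0,0]
    - [0,0,0]
    - [0,0,0]
    - [0,0,0]
    - [0,0,0]
  jaw: [5,5,5,5,5,5]

```text
time: 14.9
ee_pos: [0.6423, 0.0645, 0.4593]
tcp_rot: [0.001, 0.711, 0.703, 0.001]
force: [1.9, -0.1, 3.9]
grip_width: 0.017
```

```bash
python3 - <<'E'
from h import *
go([.642,.0647,.2927]); print(bot.sense()["torque"])
for c in ("side","top"):
  f=bot.grab_frame(c); save(f,"t1%s.png"%c)
  q=proj(f,[.6,.08,.2])[0].astype(int)
  im=f["color"][q[1]-50:q[1]+50,q[0]-50:q[0]+60,::-1]; cv2.imwrite("pics/t1c%s.png"%c,cv2.resize(im,None,fx=5,fy=5,interpolation=cv2.INTER_CUBIC))
E
```

```text
t 14.9 grasp [0.6426 0.0645 0.2923] yaw_y -0.7 tilt -1.0 w 0.017 F [ 1.9 -0.1  3.9] q [ 0.16  0.5  -0.53  1.71  0.29  1.01 -0.48]
dp tool mm [ 0.1 -0.6 -0.4]
[-0.07137202 -0.60240356 -0.04875703]
```

View pics/t1cside.png

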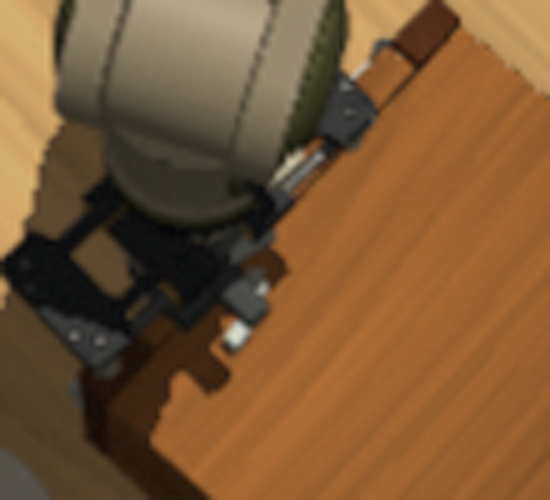

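View pics/t1ctop.png

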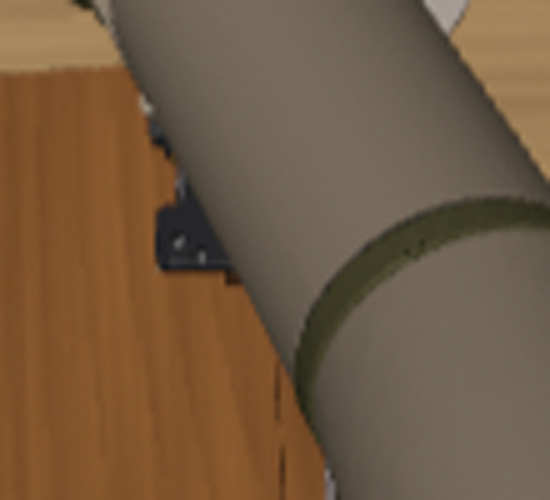

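```bash
python3 - <<'E'
from loc import *
# use first pictures? only have colour; take current frames
for c in ["side","top"]:
    f=bot.grab_frame(c); P,u,v=cloud(f)
    for x0 in np.arange(.41,.70,.02):
        s=P[(abs(P[:,0]-x0)<.01)&(P[:,1]>0.02)&(P[:,1]<.12)&(P[:,2]>.1905)&(P[:,2]<.199)]
        if len(s)>3: print(c,x0.round(2),len(s),np.percentile(s[:,1],[3,97]).round(4),s[:,1].mean().round(4))
E
python3 - <<'E'
import cv2,numpy as np
E
```

```text
side 0.41 6 [0.0433 0.0606] 0.0535
side 0.43 44 [0.0426 0.0633] 0.0539
side 0.45 39 [0.0452 0.0934] 0.0569
side 0.47 42 [0.0458 0.0666] 0.0563
side 0.49 21 [0.0455 0.0675] 0.0558
side 0.51 4 [0.0751 0.0917] 0.0818
side 0.53 8 [0.0562 0.0869] 0.0663
side 0.55 11 [0.0571 0.0791] 0.0698
side 0.65 5 [0.0917 0.1095] 0.103
side 0.67 26 [0.0577 0.08  ] 0.0721
side 0.69 22 [0.0692 0.0804] 0.0751
top 0.41 9 [0.0429 0.0612] 0.0521
top 0.43 69 [0.0421 0.0624] 0.0519
top 0.45 55 [0.0447 0.0647] 0.0546
top 0.47 68 [0.0444 0.0648] 0.0549
top 0.49 65 [0.0447 0.069 ] 0.057
top 0.51 48 [0.0506 0.0673] 0.0604
top 0.53 22 [0.0598 0.0698] 0.0647
top 0.55 8 [0.0672 0.0984] 0.0734
```

Request:
apply_moves:
  delta_rot:
    - [0,0,0.05]
    - [0,0,0.05]
    - [0,0,0.05]
    - [0,0,0]
  dp:
    - [-9.2,0.45,0]
    - [-9.2,0.45,0]
    - [-9.2,0.45,0]
    - [0,0,0]
  jaw: [5,5,5,5]

```text
time: 15.5
ee_pos: [0.6418, 0.0351, 0.4592]
tcp_rot: [0.001, 0.763, 0.646, -0.0]
force: [1.2, -0.2, 7.0]
grip_width: 0.0169
```

```bash
cat > sw.py <<'E'
from h import *
def sw():
    s,R=st(); g=s["ee_pos"]+R[:,2]*.167; H=np.array([.4573,.0535]); d=g[:2]-H
    go(); print("r",np.hypot(*d)*1000,"theta",np.radians(3.5)-np.arctan2(d[1],d[0]),"yaw turned",np.radians(-.7)-np.arctan2(R[1,1],R[0,1]),"Rtool^T F",(R.T@s["force"]).round(1),s["torque"].round(2))
E
python3 -c "
from sw import *
sw()"
```

```text
t 15.5 grasp [0.6419 0.0349 0.2922] yaw_y -9.54 tilt -1.0 w 0.0169 F [ 1.2 -0.2  7. ] q [ 0.18  0.49 -0.49  1.72  0.26  1.   -0.57]
r 185.56606678187413 theta 0.1615761884088433 yaw turned 0.15432822192087542 Rtool^T F [ 0.   1.2 -7. ] [-0.34 -0.51 -0.07]
```

```bash
python3 - <<'E'
from h import *
f=bot.grab_frame("side")
im=f["color"][180:290,230:360,::-1]; cv2.imwrite("pics/w1.png",cv2.resize(im,None,fx=5,fy=5,interpolation=cv2.INTER_CUBIC))
E
```

```text
(no output)
```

View pics/w1.png

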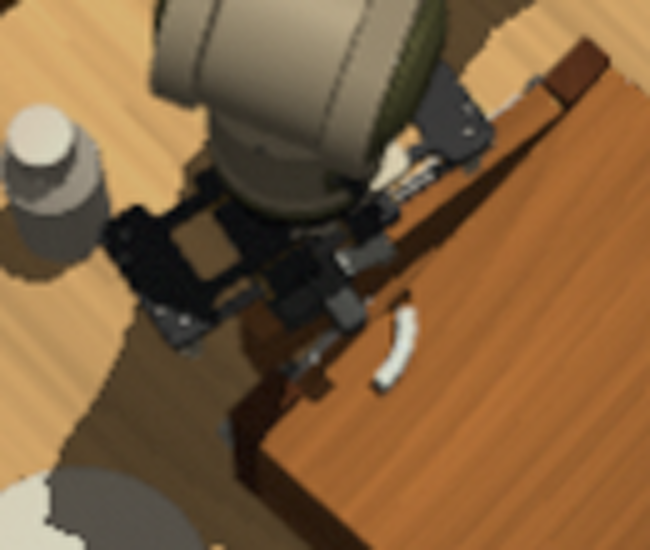

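Request:
apply_moves:
  delta_rot:
    - [0,0,0.08]
    - [0,0,0.08]
    - [0,0,0.08]
    - [0,0,0.08]
    - [0,0,0.08]
    - [0,0,0.08]
    - [0,0,0]
  dp:
    - [-14.8,0.4,-0.4]
    - [-14.8,0.4,0]
    - [-14.8,0.4,0]
    - [-14.8,0.4,0]
    - [-14.8,0.4,0]
    - [-14.8,0.4,0]
    - [0,0,0]
  jaw: [5,5,5,5,5,5,5]

```text
time: 16.25
ee_pos: [0.6119, -0.0487, 0.4593]
tcp_rot: [0.001, 0.895, 0.446, -0.001]
force: [1.4, 0.2, 3.5]
grip_width: 0.017
```

```bash
python3 -c "
from sw import *
sw()"
```

```text
t 16.25 grasp [ 0.6118 -0.049   0.2923] yaw_y -37.08 tilt -1.0 w 0.017 F [1.4 0.2 3.5] q [ 0.24  0.43 -0.36  1.79  0.18  0.96 -0.85]
r 185.3775344736144 theta 0.6470679821890821 yaw turned 0.6350002200149099 Rtool^T F [ 1.   1.  -3.5] [-0.4  -0.33 -0.06]
```

Request:
apply_moves:
  delta_rot:
    - [0,0,0.085]
    - [0,0,0.085]
    - [0,0,0.085]
    - [0,0,0.085]
    - [0,0,0.085]
    - [0,0,0.085]
    - [0,0,0.085]
    - [0,0,0.085]
    - [0,0,0.085]
    - [0,0,0]
  dp:
    - [-15.7,0.4,0]
    - [-15.7,0.4,0]
    - [-15.7,0.4,0]
    - [-15.7,0.4,0]
    - [-15.7,0.4,0]
    - [-15.7,0.4,0]
    - [-15.7,0.4,0]
    - [-15.7,0.4,0]
    - [-15.7,0.4,0]
    - [0,0,0]
  jaw: [5,5,5,5,5,5,5,5,5,5]

```text
time: 17.25
ee_pos: [0.4984, -0.1268, 0.4593]
tcp_rot: [0.0, 0.997, 0.081, -0.001]
force: [0.5, -1.1, 3.0]
grip_width: 0.0172
```

```bash
python3 -c "
from sw import *
sw()
f=bot.grab_frame('side');save(f,'w2.png')"
```

```text
t 17.25 grasp [ 0.4981 -0.127   0.2923] yaw_y -80.76 tilt -1.0 w 0.0172 F [ 0.5 -1.1  3. ] q [ 0.28  0.29 -0.18  2.    0.07  0.86 -1.35]
r 185.04140158082325 theta 1.4095855964379487 yaw turned 1.3972303916622915 Rtool^T F [ 0.3  1.2 -3. ] [-0.49 -0.01 -0.05]
```

View pics/w2.png

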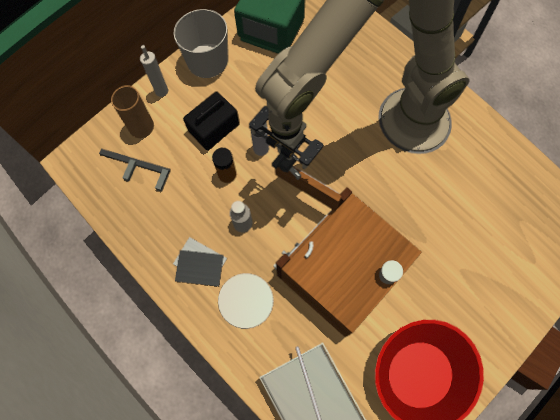

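Request:
apply_moves:
  delta_rot:
    - [0,0,0]
    - [0,0,0]
    - [0,0,0]
    - [0,0,0]
    - [0,0,0]
    - [0,0,0]
    - [0,0,0]
    - [0,0,0]
    - [0,0,0]
    - [0,0,0]
  dp:
    - [0,0,0]
    - [0,0,0]
    - [0,0,0]
    - [0,0,0]
    - [0,0,0]
    - [0,0,-5]
    - [0,0,-15]
    - [0,0,-30]
    - [0,0,-40]
    - [0,0,-30]
  jaw: [30,50,50,50,50,50,50,50,50,50]

```text
time: 18.3
ee_pos: [0.5002, -0.1258, 0.5816]
tcp_rot: [0.0, 0.997, 0.083, 0.001]
force: [1.0, -0.5, -0.0]
grip_width: 0.0502
```

Request:
apply_moves:
  delta_rot:
    - [0,0,0]
    - [0,0,0]
    - [0,0,0]
    - [0,0,0]
    - [0,0,0]
    - [0,0,0]
    - [0,0,0]
    - [0,0,0]
    - [0,0,0]
    - [0,0,0]
  dp:
    - [0,20,-10]
    - [0,30,-10]
    - [0,40,0]
    - [0,40,0]
    - [0,40,0]
    - [0,40,0]
    - [0,30,0]
    - [0,20,0]
    - [0,0,0]
    - [0,0,0]
  jaw: [50,50,50,50,50,50,50,50,50,50]

```text
time: 19.3
ee_pos: [0.5432, -0.3821, 0.599]
tcp_rot: [-0.0, 0.997, 0.083, -0.0]
force: [0.2, 0.0, 0.5]
grip_width: 0.0501
```

```bash
python3 - <<'E'
from loc import *
go()
for c in ["side","top"]:
    f=bot.grab_frame(c); save(f,"e_%s.png"%c); P,u,v=cloud(f)
    k=box(P,.42,.58,-.22,-.04,.295,.315); print(c,"bar",rect(k) if len(k)>3 else None,len(k),np.median(k[:,2]) if len(k) else 0)
    k=box(P,.45,.55,-.18,-.08,.238,.262); print("head",rect(k) if len(k)>3 else None,len(k),np.median(k[:,2]) if len(k) else 0)
    d=box(P,.44,.53,-.19,0.05,.19,.2); print("door top",rect(d),len(d))
    for n,b in dict(bottle=(.63,.73,-.19,-.09,.165,.176),can=(.4,.52,-.33,-.22,.18,.19),jar=(.54,.66,-.34,-.23,.14,.15),pot=(.47,.57,.24,.35,.24,.255)).items():
        s=box(P,*b); print(n,rect(s) if len(s)>3 else None,len(s))
q=proj(f,[.498,-.127,.25])[0].astype(int)
im=f["color"][q[1]-60:q[1]+60,q[0]-70:q[0]+70,::-1]; cv2.imwrite("pics/e_c.png",cv2.resize(im,None,fx=5,fy=5,interpolation=cv2.INTER_CUBIC))
E
```

```text
t 19.3 grasp [ 0.5431 -0.382   0.432 ] yaw_y -80.51 tilt -1.0 w 0.0501 F [0.2 0.  0.5] q [ 0.57  0.38 -0.06  1.49  0.02  1.27 -0.9 ]
side bar (array([ 501.9, -124.6]), array([110.1,  17.3]), 9.6) 237 0.3021978575447566
head (array([ 499. , -114.3]), array([50.5, 24.2]), 7.4) 132 0.24866327576015002
door top (array([480.1, -38. ]), array([ 30. , 190.2]), 15.7) 329
bottle (array([ 679.5, -134.2]), array([33. , 35.1]), 85.6) 107
can (array([ 460.1, -284.5]), array([44.2, 42.3]), 46.6) 124
jar (array([ 602.3, -294.5]), array([62.6, 61.3]), 58.7) 260
pot (array([519.2, 298.1]), array([58.8, 56.3]), 73.4) 381
top bar (array([ 498.6, -125.3]), array([109.3,  16.1]), 9.0) 336 0.3026005920677413
head (array([ 498.8, -125.5]), array([46.2, 42. ]), 8.9) 191 0.24908272280763052
door top (array([482.6, -52.1]), array([ 30.8, 218.4]), 15.2) 541
bottle (array([ 677.2, -136.9]), array([35.3, 36.4]), 24.6) 149
can (array([ 457.9, -285.7]), array([43.3, 45.9]), 86.7) 229
jar (array([ 601.3, -296.6]), array([58.4, 60.6]), 57.2) 379
pot (array([516.5, 297.9]), array([59.2, 55.6]), 6.7) 463
```

View pics/e_c.png

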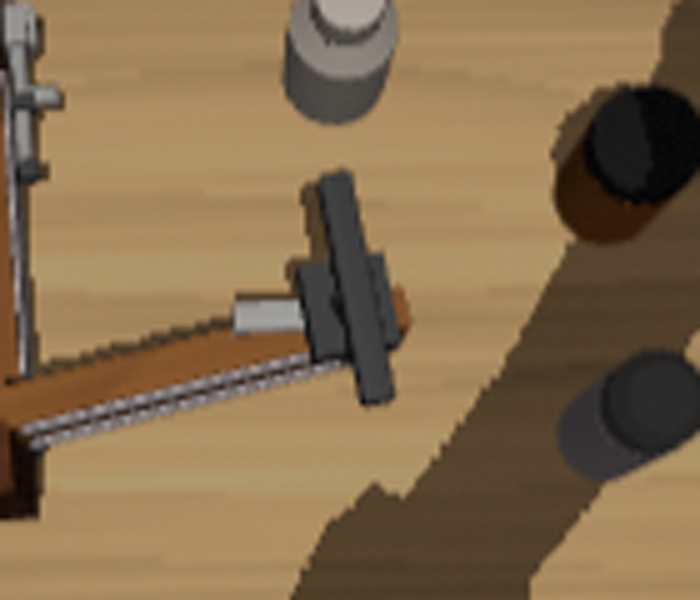

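View pics/e_side.png

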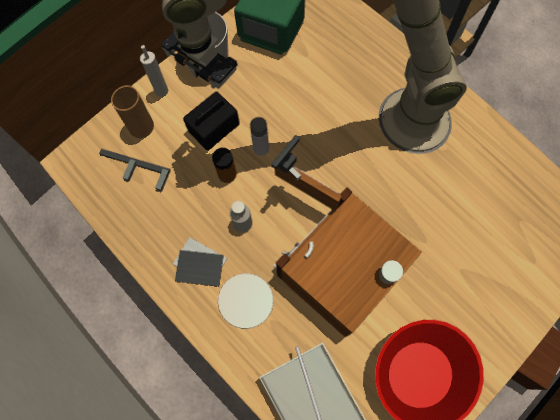

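```bash
python3 -c "
from h import *
print(bot.close_job()); go()"
```

```text
the job is handed in; nothing more can be done
None
the job is handed in; nothing more can be done
```

The job is handed in at about 19 s of the 64 s allowed, and all my last camera checks passed. `close_job` reports no verdict, so I can't confirm how it was judged.

- **Bottle:** It was the container in the door's way. I set it aside upright on the bench at about (0.68, -0.14), clear of the swing.
- **Key:** I fitted it on the spindle while the door was still shut; contact showed up at the expected seat height. I then turned it 1.5 rad anticlockwise. The spindle itself ended at about 1.3 rad, because the socket has some play.
- **Door:** I swung the upper half to about 1.37–1.4 rad along its hinge arc with only small forces, then let go and backed the arm clear.

**Last checks in both cameras:**
- The top of the key's bar reads 302 mm, against 304 mm nominal. The cameras read about 1–2 mm low throughout, so the key is fully down.
- The key looks upright, about 0.16 rad off the spindle's axis; the limit is 0.3.
- The jar and canister are where they started, within about 2 mm.
- The pot had not visibly moved, though I only compared it roughly with the first pictures. The charger I checked only by eye.
- The bolt looked home by eye in the pictures, and the lower door looked shut. Neither joint's value was measured.

The two cameras disagreed by about 2 mm in x, most of all on the spindle and bottle. I averaged them and corrected against the gripper's position.

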